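# Push the canister and a brush back against the cutting mat's raised edge

## Task

Make working room on the grey cutting mat: push the aluminium canister and the white brush across the mat until both rest against its raised edge on the far side, the brush lying flat along that edge. Push them with the fingers, never picking either one up or tipping it over, and leave the other parts where they are.

Things in the scene. Friction and masses are not known exactly. Their poses are not given: they have to be found in the camera images.
- mat: Grey plastic cutting mat, fixed: 320 mm (x) by 600 mm (y), 6 mm thick, with a raised edge along its far (+x) long side. Origin: centre of its underside, at counter height; x points square to the raised edge and towards it, y along the edge, z up. Top surface at z = 6 mm; the raised edge is 10 mm thick, its inner face (the stop) at x = +150 mm, its top at z = 30 mm. Other sides open.
- canister_center (a point): Closed aluminium canister with a knurled screw-top lid, upright in the middle of the mat's depth, left or right: a cylinder 64 mm in diameter, 60 mm high with the lid, about 0.2 kg, sliding freely. Point: its centre, 30 mm above its underside; z is its axis. It rests against the raised edge when the point is at x = 118 mm in the mat's frame.
- white_brush_center (a point): White plastic brush, blue bristles up, mid-depth on the mat, on the side without the canister, up to 25 degrees askew: straight-sided, 120 mm long (y, bristle head at +y), 16 wide (x), handle 10 high, bristles to 24, about 30 g, slides freely. Point: mid length and width, 5.5 mm above its underside. Flat along the raised edge: its y parallel to the mat's y, point at x = 142 mm in the mat's frame.
- coupling_center (a point): Bystander: steel gear coupling, 42 mm over its teeth, 24 mm high, standing on the mat near the middle of the raised edge, between the canister's side and the brush's side. Point at its centre, 12 mm above its underside.
- ring: Bystander: blue silicone sealing ring, 60 mm outside diameter, 6 mm high, lying near one end of the mat. Origin at the centre of its underside.
- green_brush_center (a point): Bystander: green plastic brush with white bristles, the same size as the white one, lying across the mat (its length along the mat's x) near the other end. Point at mid length and mid width, 5.5 mm above its underside.
- blender_base: Bystander: black blender base without its jar, 170 mm in diameter, 180 mm high, on the counter beside the mat, left or right. Origin at the centre of its underside.
- jar: Bystander: glass blender jar, 120 mm in diameter at the rim with a handle reaching 99 mm from its axis, 180 mm high, on the counter on the other side of the mat. Origin at the centre of its underside.
- jar_lid: Bystander: round black jar lid, 124 mm in diameter, 32 mm high, on the counter beside the mat. Origin at the centre of its underside.
- mug: Bystander: blue mug, 80 mm in diameter with a handle, 85 mm high, on the counter beside the mat. Origin at the centre of its underside.

How it is judged (in metres and radians):
At the end, for the whole second after the job is handed in: The canister stands upright, its side within 4 mm of the raised edge; the white brush lies flat along the edge, its middle within 4 mm of touching and within 0.06 rad of the edge's direction; both rest on the mat; no other part has moved more than 12 mm (x of canister_center in the frame of mat between 0.114 and 0.121 m and y of canister_center in the frame of mat between -0.26 and 0.26 m and angle between canister_center's own z axis and vertical below 0.08 rad and z of canister_center in the frame of mat below 0.04 m and linear speed of each of canister, white_brush below 0.01 m/s and x of white_brush_center in the frame of mat between 0.138 and 0.145 m and y of white_brush_center in the frame of mat between -0.24 and 0.24 m and angle between the y axis of white_brush_center and the y axis of mat, either way round below 0.06 rad and angle between white_brush_center's own z axis and vertical below 0.12 rad and z of white_brush_center in the frame of mat below 0.016 m and distance of each of coupling_center, ring, green_brush_center, blender_base, jar, jar_lid, mug from where it was at the start of the episode below 0.012 m).
It fails at once if the canister is lifted (more than 6 mm off the mat) (z of canister_center in the frame of mat above 0.042 m).
It fails at once if the canister is tipped (more than 0.3 rad) (angle between canister_center's own z axis and vertical above 0.3 rad).
It fails at once if the white brush is lifted (its middle more than 6 mm off the mat) (z of white_brush_center in the frame of mat above 0.0175 m).
It fails at once if the white brush is turned over (tilted more than 0.5 rad) (angle between white_brush_center's own z axis and vertical above 0.5 rad).
It fails at once if another part is moved more than 12 mm (distance of any of coupling_center, ring, green_brush_center, blender_base, jar, jar_lid, mug from where it was at the start of the episode above 0.012 m).
It also fails if it takes over 54 s, if anything falls off the work surface, if the arm or the gripper's body presses on something with over 40 N, if the wrist force passes 120 N, or if a joint passes its speed limit or range.

## Robot

A 6-joint arm with a two-finger parallel gripper is mounted at the origin on the work surface. World frame = base frame: x ahead of the robot, y to its left, z up, the work surface at z = 0. Lengths are in m, angles in degrees, forces in N, time in s.
With the tool pointing down it reaches from about 0.3 to 0.75 m from the base axis. Payload 8.5 kg.
Tool frame: the origin (TCP) lies midway between the tips of the shut fingers; the grasp point (between the pads) lies 19 mm behind it (env.hold_point_z is the distance from the TCP to the grasp point, in m); z points along the fingers, y is the line along which they close (so a half turn about z gives the same grasp; the last joint's range is limited). The gripper opens to 85 mm and grips with 20 to 120 N. Pads are 22 mm wide; open, the fingers measure 114 mm over their backs; the gripper's body (76 mm by 85 mm) begins 54 mm behind the grasp point. The pads swing forward as they close: fully open they stand 13 mm farther back than shut.
Start: joints at [-86.706, 21.807, 74.336, -0, 83.858, -12.336], TCP at [0.148, -0.53, 0.203] pointing down, gripper open.
Joint ranges: [-178.18, 178.18], [-50.72, 133.34], [12.68, 142.11], [-81.47, 261.47], [9.98, 163.14], [-165.26, 165.26]. Speed limits (degrees/s): [136.94, 136.94, 180, 180, 180, 180].

## Interface

Orientations are given as a 3x3 rotation matrix whose columns are the frame's x, y, z axes.
In Python, from rig import observe, get_image, camera_info, env gives the robot as it stands.
- The arm moves only by the tool drive_tool, never from a script. Its arguments are lists of equal length, an entry for each row: "offset": the shift along the tool's x, y, z in units of 40 mm (1.0 is 40 mm), a list of three; "turn": the turn, a rotation vector about the tool's x, y, z in units of 6 degrees (1.0 is 6 degrees), a list of three; "hand": the opening, from 0 (shut) to 1 (fully open). A call has exactly 10 rows; each row shifts and turns the commanded pose from where the row before left it, along the tool's axes as they then stand; what a row does not reach is not made up. A row lasts 1/8 s, in which the tool goes at most 62.5 mm and 10.7 degrees, less where a joint would pass 70% of its speed; a pose out of reach is approached as far as the arm can. A call is refused whole if a number of a shift passes 1 or a number of a turn 1, either way. A call with a gripper value outside its range is refused whole. The fingers move at their own pace and stop on an object; "newtons" is the grip in N (left out, the last holds). Time passes only in rows, so rows that do not move let the fingers close, or fill a call up. It gives the time, the measured TCP pose, the force, the opening and the grip force at its end, in the units of the state.
- observe(): the state, without advancing time (a new reading comes with each control period).
- get_image(name): name is "scene" or "top" or "wrist"; returns the picture (480x640x3 uint8, blue, green, red); there is no depth.
- camera_info(name): a dict with "fx", "fy", "cx", "cy" (pixels), "world_to_cam" (4x4, takes a point from world to camera coordinates). Camera axes: x right, y down, z forward; pixel columns grow to the right and rows downward; lengths in m; the calibration is good to about 2 mm. The wrist camera is an equidistant fisheye: a pixel r from the principal point sees the ray r / f radians off the axis. A picture is of the moment at which its call begins: read the wrist's pose just before it. camera_info takes no time and is no camera call; for the wrist camera it gives the pose at the moment of the call.
- env.close_job(): hands the job in; it is judged then, once.
The state is a dict: "time_s": time; "q": joint angles; "qvel": joint speeds; "joint_efforts": joint torques, N m; "position": TCP position; "tool_rot": TCP orientation; "ft_force": force on the tool from outside, world axes, zero at the start; "wrist_torque": the same for the moment, N m; "grip_width": finger opening in m; "gripper_force": force on a finger pad.
Only numpy, scipy, OpenCV 4.12 (cv2) and the standard library are available. Lean on these libraries where they do the work, as an engineer would, in place of code of your own. Each camera call takes 0.05 s, during which the arm holds its last target. There are 200 camera calls.

## Working session

There is one attempt and no reset: what is moved stays moved. The work goes in short steps, Python scripts to look and compute and a tool call to move; the robot and the scene stay as the last step left them, time stands still between calls to the robot, and variables do not carry over. Pictures are saved under pics/ and viewed, at most 10 in all, crops included, and the job is handed in when it is done.

Besides the shell and the picture viewer there is one more tool, called after "Emit:" in YAML: its name, and indented under it one key for each argument. drive_tool: Moves the arm, as the interface text tells. Its arguments: {"type":"object","properties":{"offset":{"type":"array"},"turn":{"type":"array"},"hand":{"type":"array"},"newtons":{"type":"number"}},"required":["offset","turn","hand"]}

```bash
mkdir -p pics
python3 - <<'E'
from rig import observe,get_image,camera_info
import cv2,numpy as np
np.set_printoptions(precision=4,suppress=True)
for n in("top","scene"):
    cv2.imwrite(f"pics/{n}0.png",get_image(n)); c=camera_info(n); print(n,c)
s=observe();print(s["position"],s["tool_rot"],s["time_s"])
E
```

```text
top {'fx': 625.0006361964661, 'fy': 625.0006361964661, 'cx': 325.63139891607784, 'cy': 230.45244281354954, 'world_to_cam': array([[ 0.0244, -0.9997, -0.0093,  0.0004],
       [-0.9928, -0.0231, -0.1174,  0.485 ],
       [ 0.1172,  0.0121, -0.993 ,  1.7918],
       [ 0.    ,  0.    ,  0.    ,  1.    ]])}
scene {'fx': 458.0908556257704, 'fy': 458.0908556257704, 'cx': 314.12986361158676, 'cy': 236.67533405739206, 'world_to_cam': array([[ 0.7217,  0.6922,  0.0026, -0.3805],
       [ 0.4188, -0.4337, -0.7979, -0.1663],
       [-0.5511,  0.5769, -0.6028,  1.3524],
       [ 0.    ,  0.    ,  0.    ,  1.    ]])}
[ 0.1482 -0.5294  0.2022] [[ 0.963   0.2694 -0.0001]
 [ 0.2694 -0.963   0.0012]
 [ 0.0002 -0.0012 -1.    ]] 0.1
```

View pics/top0.png

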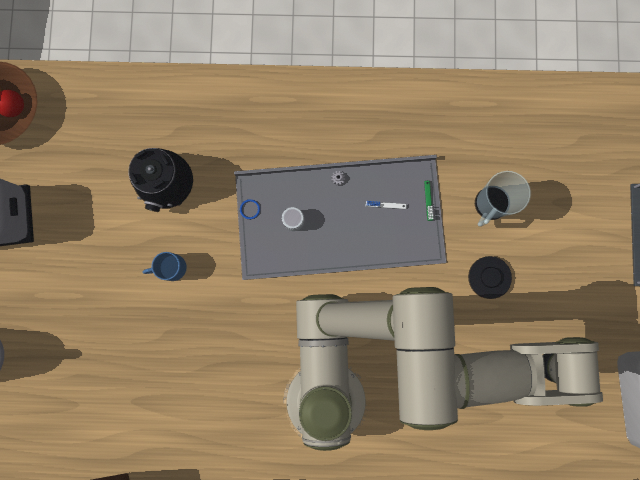

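View pics/scene0.png

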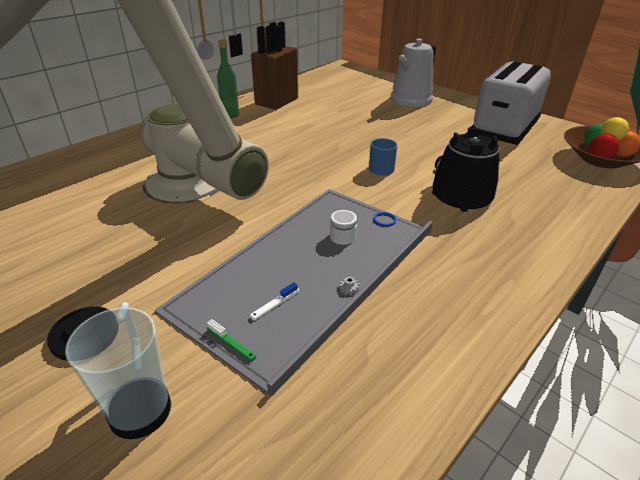

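```bash
cat > h.py <<'E'
import cv2,numpy as np
from rig import observe,get_image,camera_info,env
np.set_printoptions(precision=4,suppress=True)
def cast(n,uv,z,c=None):
    c=c or camera_info(n); T=np.linalg.inv(c["world_to_cam"])
    d=T[:3,:3]@np.array([(uv[0]-c["cx"])/c["fx"],(uv[1]-c["cy"])/c["fy"],1]); o=T[:3,3]
    return (o+d*(z-o[2])/d[2])[:2]
def blob(m,roi):
    k=np.zeros_like(m);x0,y0,x1,y1=roi;k[y0:y1,x0:x1]=m[y0:y1,x0:x1]
    return np.argwhere(k>0)[:,::-1].astype(np.float32)
E
python3 - <<'E'
from h import *
im=cv2.imread("pics/top0.png");hsv=cv2.cvtColor(im,cv2.COLOR_BGR2HSV);H,S,V=cv2.split(hsv)
R,B=im[...,2].astype(int),im[...,0].astype(int)
m=((R-B<12)&(V<140)).astype(np.uint8)*255
m=cv2.morphologyEx(m,cv2.MORPH_CLOSE,np.ones((5,5)))
k=np.zeros_like(m);k[140:290,220:460]=m[140:290,220:460]
cs=max(cv2.findContours(k,0,2)[0],key=cv2.contourArea)
h=cv2.convexHull(cs);p=cv2.approxPolyDP(h,6,True)[:,0];print(p.tolist())
for q in p: print(q,cast("top",q,.006),cast("top",q,.03))
w=((V>150)&(S<50)).astype(np.uint8)
b=((H>100)&(H<125)&(S>130)&(V>80)).astype(np.uint8)
c=blob(w,(275,200,310,240));print("can",cv2.minEnclosingCircle(c),cast("top",cv2.minEnclosingCircle(c)[0],.066))
wb=blob(w,(360,195,415,215));bb=blob(b,(360,195,415,215));a=np.vstack([wb,bb])
r=cv2.minAreaRect(a);print(r,wb.mean(0),bb.mean(0),a.min(0),a.max(0))
print("brush w,b",cast("top",wb.mean(0),.015),cast("top",bb.mean(0),.026),cast("top",r[0],.016))
print("coupling",cast("top",(339.5,177.5),.03),"ring",cast("top",(250,209),.01),"green",cast("top",(430,200),.016))
cv2.imwrite("pics/crop.png",cv2.resize(im[145:290,225:460],None,fx=3.4,fy=3.4,interpolation=cv2.INTER_CUBIC))
E
```

```text
[[436, 156], [445, 262], [243, 279], [235, 171]]
[436 156] [ 0.719  -0.3118] [ 0.7131 -0.3078]
[445 262] [ 0.4027 -0.3392] [ 0.401  -0.3349]
[243 279] [0.3389 0.2505] [0.338  0.2471]
[235 171] [0.66   0.2872] [0.6549 0.2834]
can ((291.6517639160156, 217.4066162109375), 10.668353080749512) [0.5158 0.1096]
((385.11468505859375, 204.50881958007812), (40.18896484375, 5.138665676116943), 4.39870548248291) [391.2984 205.1774] [373.3243 202.946 ] [365. 201.] [405. 208.]
brush w,b [ 0.5659 -0.1794] [ 0.5696 -0.1257] [ 0.5673 -0.1611]
coupling [ 0.6423 -0.0249] ring [0.5457 0.2374] green [ 0.5838 -0.293 ]
```

View pics/crop.png

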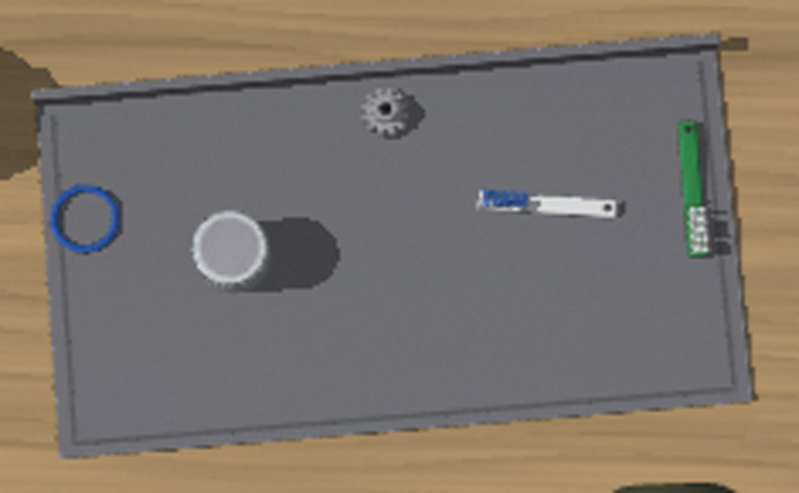

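The top view shows the canister lid at (292,217), white brush (366–407, 205) with the bristle head on the left, coupling (339,177), ring (250,209) and green brush (430,200). The mat is yawed about +5.9° with its centre near (0.527, -0.028). I will square the tool to the mat and travel to behind the brush.

Emit:
drive_tool:
  offset:
    - [0,0,0]
    - [0,0,0]
    - [0.7,-0.55,0]
    - [0.7,-0.55,0]
    - [0.7,-0.55,0]
    - [0.7,-0.55,0]
    - [0.7,-0.55,0]
    - [0.7,-0.55,0]
    - [0.7,-0.55,0]
    - [0.7,-0.55,0]
  turn:
    - [0,0,0.8]
    - [0,0,0.8]
    - [0,0,0]
    - [0,0,0]
    - [0,0,0]
    - [0,0,0]
    - [0,0,0]
    - [0,0,0]
    - [0,0,0]
    - [0,0,0]
  hand: [1,1,1,1,1,1,1,1,1,1]

```text
time_s: 1.35
position: [0.3531, -0.3301, 0.2025]
tool_rot: [[0.994, 0.105, -0.0], [0.105, -0.994, 0.0], [-0.0, -0.001, -1.0]]
ft_force: [-0.6, -0.2, -0.2]
grip_width: 0.0854
gripper_force: 0.0
```

Emit:
drive_tool:
  offset:
    - [0.7,-0.55,0]
    - [0.7,-0.55,0]
    - [0.7,-0.55,0]
    - [0.7,-0.55,0]
    - [0.7,-0.55,0.5]
    - [0.7,-0.55,0.5]
    - [0,0,0.5]
    - [0,0,0]
    - [0,0,0]
    - [0,0,0]
  turn:
    - [0,0,0]
    - [0,0,0]
    - [0,0,0]
    - [0,0,0]
    - [0,0,0]
    - [0,0,0]
    - [0,0,0]
    - [0,0,0]
    - [0,0,0]
    - [0,0,0]
  hand: [1,1,1,1,1,1,1,1,1,1]

```text
time_s: 2.6
position: [0.5058, -0.1827, 0.1436]
tool_rot: [[0.995, 0.104, 0.001], [0.104, -0.995, -0.001], [0.001, 0.001, -1.0]]
ft_force: [0.9, 0.2, 0.4]
grip_width: 0.0855
gripper_force: 0.0
```

Run:
```python
from h import *
s=observe();print(s["position"],s["tool_rot"],s["time_s"],s["grip_width"],s["ft_force"])
c=camera_info("wrist");print(c)
cv2.imwrite("pics/w1.png",get_image("wrist"))
```

```text
[ 0.5058 -0.1827  0.1436] [[ 0.9945  0.1044  0.0013]
 [ 0.1044 -0.9945 -0.0008]
 [ 0.0012  0.001  -1.    ]] 2.6 0.08545569831543451 [0.8947 0.2251 0.426 ]
{'fx': 371.64829954431775, 'fy': 371.64829954431775, 'cx': 320.8027084621413, 'cy': 235.64962647710942, 'world_to_cam': array([[ 0.1041, -0.9946, -0.0002, -0.2331],
       [-0.9476, -0.0993,  0.3038,  0.4393],
       [-0.3022, -0.0315, -0.9527,  0.4704],
       [ 0.    ,  0.    ,  0.    ,  1.    ]])}
```

View pics/w1.png

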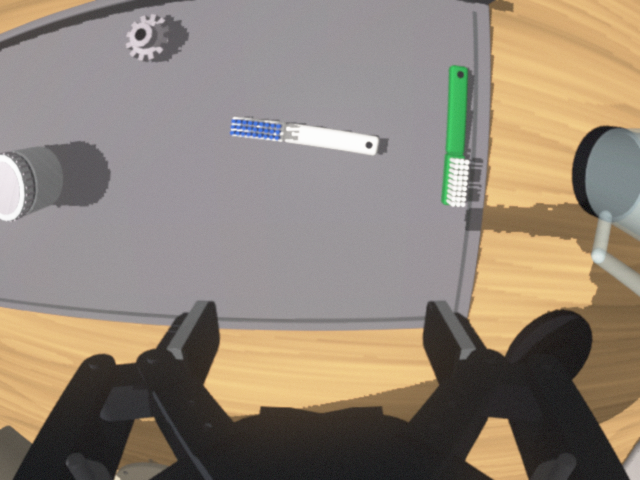

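The wrist view shows the brush from head (231,127) to handle end (379,146), coupling (147,37), green brush (457,135), canister lid (10,187), and the mat's near edge at about row 325.

```bash
cat >> h.py <<'E'
def castw(uv,z,c):
    T=np.linalg.inv(c["world_to_cam"]);p=np.array([uv[0]-c["cx"],uv[1]-c["cy"]])/c["fx"];r=np.hypot(*p)
    d=T[:3,:3]@np.array([*(p/r*np.sin(r)),np.cos(r)]);o=T[:3,3]
    return (o+d*(z-o[2])/d[2])[:2]
C=np.array([.5274,-.0283]);ya=np.radians(5.9);M=np.array([[np.cos(ya),np.sin(ya)],[-np.sin(ya),np.cos(ya)]])
def mat(p): return M@(p-C)
E
python3 - <<'E'
from h import *
c=camera_info("wrist");im=cv2.imread("pics/w1.png");H,S,V=cv2.split(cv2.cvtColor(im,cv2.COLOR_BGR2HSV))
for n,uv,z in[("near",(10,303),.006),("near",(120,318),.006),("near",(230,327),.006),("near",(430,324),.006),("corner",(457,319),.006),("right",(485,150),.006),("right",(473,240),.006),
 ("walltopcorner",(489,3),.03),("can",(10,187),.066),("coup",(147,37),.03),("green end",(459,66),.016)]: print(n,mat(castw(uv,z,c)))
w=((V>150)&(S<60)).astype(np.uint8);a=blob(w,(296,110,385,165))
vx,vy,x0,y0=cv2.fitLine(a,cv2.DIST_HUBER,0,.01,.01).ravel()
e=[castw((u,y0+(u-x0)*vy/vx),.016,c) for u in(300,379.5)]
m=[mat(q) for q in e];d=m[0]-m[1];d/=np.linalg.norm(d)
print("handle end",m[1],"skew deg",np.degrees(np.arctan2(-d[0],d[1])),"centre",m[1]+.06*d, "tcp",mat(observe()["position"][:2]))
E
```

```text
near [-0.1489  0.2453]
near [-0.1514  0.0652]
near [-0.1534 -0.0603]
near [-0.1505 -0.2588]
corner [-0.1462 -0.2872]
right [ 0.021  -0.2945]
right [-0.0624 -0.2912]
walltopcorner [ 0.1472 -0.2859]
can [0.0057 0.1261]
coup [ 0.1173 -0.0096]
green end [ 0.0911 -0.2632]
handle end [ 0.033  -0.1968] skew deg 8.802783270114707 centre [ 0.0238 -0.1375] tcp [-0.0374 -0.1513]
```

Run:
```python
from h import *
c=camera_info("wrist")
for uv,z in[((379,146),.016),((302,133),.016),((231,127),.03),((231,127),.02)]: print(uv,mat(castw(uv,z,c)))
```

```text
(379, 146) [ 0.0205 -0.1967]
(302, 133) [ 0.0304 -0.135 ]
(231, 127) [ 0.0369 -0.0808]
(231, 127) [ 0.0368 -0.0784]
```

Emit:
drive_tool:
  offset:
    - [0,-0.33,0.5]
    - [0,0,0.5]
    - [0,0,0.5]
    - [0,0,0.5]
    - [0,0,0.5]
    - [0,0,0.5]
    - [0,0,0.4]
    - [0,0,0.1]
    - [0,0,0.1]
    - [0,0,0]
  turn:
    - [0,0,0]
    - [0,0,0]
    - [0,0,0]
    - [0,0,0]
    - [0,0,0]
    - [0,0,0]
    - [0,0,0]
    - [0,0,0]
    - [0,0,0]
    - [0,0,0]
  hand: [1,1,1,1,1,1,1,1,1,1]

```text
time_s: 3.9
position: [0.5044, -0.1692, -0.0009]
tool_rot: [[0.994, 0.105, 0.001], [0.105, -0.994, -0.0], [0.001, 0.0, -1.0]]
ft_force: [0.0, -0.6, -0.0]
grip_width: 0.0853
gripper_force: 0.0
```

Run:
```python
from h import *
s=observe();print(s["position"],mat(s["position"][:2]),s["ft_force"])
cv2.imwrite("pics/w2.png",get_image("wrist"))
```

```text
[ 0.5044 -0.1692 -0.0009] [-0.0373 -0.1378] [ 0.0286 -0.6472 -0.0414]
```

View pics/w2.png

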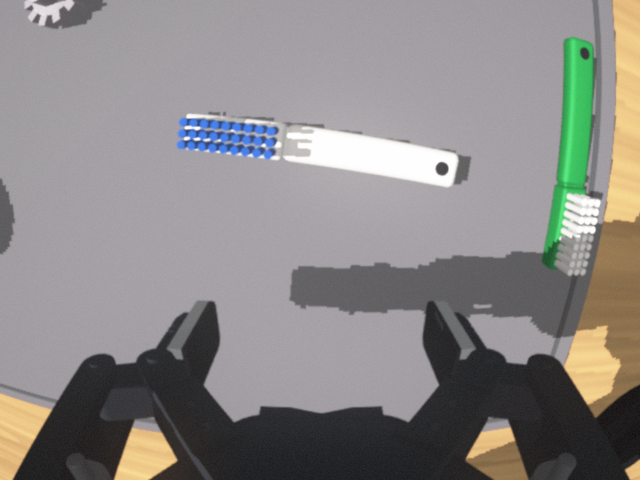

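Emit:
drive_tool:
  offset:
    - [0.4,0,0.05]
    - [0.35,0,0]
    - [0.15,0,0]
    - [0.15,0,0]
    - [0.15,0,0]
    - [0.15,0,0]
    - [0.15,0,0]
    - [0.15,0,0]
    - [0.15,0,0]
    - [0.15,0,0]
  turn:
    - [0,0,0]
    - [0,0,0]
    - [0,0,0]
    - [0,0,0]
    - [0,0,0]
    - [0,0,0]
    - [0,0,0]
    - [0,0,0]
    - [0,0,0]
    - [0,0,0]
  hand: [1,1,1,1,1,1,1,1,1,1]

```text
time_s: 5.2
position: [0.5822, -0.1608, -0.0033]
tool_rot: [[0.994, 0.105, -0.0], [0.105, -0.994, 0.0], [-0.0, -0.0, -1.0]]
ft_force: [-0.5, -0.3, -0.7]
grip_width: 0.0854
gripper_force: 0.0
```

Emit:
drive_tool:
  offset:
    - [0.15,0,0]
    - [0.15,0,0]
    - [0.15,0,0]
    - [0.15,0,0]
    - [0.15,0,0]
    - [0.15,0,0]
    - [0.15,0,0]
    - [0.15,0,0]
    - [0.1,0,0]
    - [0,0,0]
  turn:
    - [0,0,0]
    - [0,0,0]
    - [0,0,0]
    - [0,0,0]
    - [0,0,0]
    - [0,0,0]
    - [0,0,0]
    - [0,0,0]
    - [0,0,0]
    - [0,0,0]
  hand: [1,1,1,1,1,1,1,1,1,1]

```text
time_s: 6.45
position: [0.6337, -0.1553, -0.0034]
tool_rot: [[0.994, 0.105, -0.0], [0.105, -0.994, 0.0], [-0.0, -0.0, -1.0]]
ft_force: [-0.1, 0.4, 0.2]
grip_width: 0.0854
gripper_force: 0.0
```

Run:
```python
from h import *
s=observe();print(s["position"],mat(s["position"][:2]),s["ft_force"])
cv2.imwrite("pics/w3.png",get_image("wrist"))
```

```text
[ 0.6337 -0.1553 -0.0034] [ 0.0927 -0.1373] [-0.1244  0.3772  0.1866]
```

View pics/w3.png

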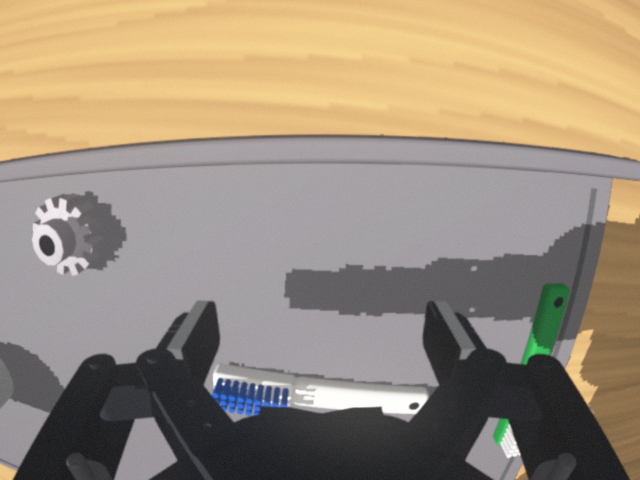

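Run:
```python
from h import *
c=camera_info("wrist");s=observe()
T=np.linalg.inv(c["world_to_cam"]);print("cam",mat(T[:2,3]),T[2,3])
def proj(p):
    q=c["world_to_cam"][:3]@np.append(p,1);t=np.arctan2(np.hypot(q[0],q[1]),q[2]);return c["fx"]*t*q[:2]/np.hypot(q[0],q[1])+[c["cx"],c["cy"]]
R=s["tool_rot"]
for v in([0,0,0],[.011,.0427,-.013],[.011,-.0427,-.013],[-.011,.0427,-.013],[.011,.0427,-.04],[.011,.057,-.013]): print(v,proj(s["position"]+R@np.array(v)))
for uv,z in[((414,405),.016),((425,389),.016),((310,383),.016),((220,370),.016),((320,137),.03),((320,163),.03),((320,165),.006),((48,245),.03)]: print(uv,mat(castw(uv,z,c)))
```

```text
cam [ 0.1702 -0.1361] 0.16763665615274165
[0, 0, 0] [323.3215 278.942 ]
[0.011, 0.0427, -0.013] [414.2009 268.2052]
[0.011, -0.0427, -0.013] [232.5737 268.2415]
[-0.011, 0.0427, -0.013] [409.8818 309.155 ]
[0.011, 0.0427, -0.04] [429.2146 293.785 ]
[0.011, 0.057, -0.013] [442.7075 267.7142]
(414, 405) [ 0.0218 -0.1886]
(425, 389) [ 0.0337 -0.1931]
(310, 383) [ 0.0407 -0.1305]
(220, 370) [ 0.0473 -0.0831]
(320, 137) [ 0.164  -0.1356]
(320, 163) [ 0.1543 -0.1356]
(320, 165) [ 0.1507 -0.1356]
(48, 245) [ 0.121  -0.0041]
```

Run:
```python
from h import *
from scipy.optimize import least_squares
c=camera_info("wrist");s=observe();R=s["tool_rot"]
def proj(p):
    q=c["world_to_cam"][:3]@np.append(p,1);t=np.arctan2(np.hypot(q[0],q[1]),q[2]);return c["fx"]*t*q[:2]/np.hypot(q[0],q[1])+[c["cx"],c["cy"]]
for y,uv in((-.0427,(217,303)),(.0427,(426,303))):
  print(least_squares(lambda v:proj(s["position"]+R@np.array([v[0],y,v[1]]))-uv,[0,-.02]).x)
im=cv2.imread("pics/w3.png")[270:480,100:540]
cv2.imwrite("pics/c3.png",cv2.resize(im,None,fx=1.8,fy=1.8,interpolation=cv2.INTER_CUBIC))
```

```text
[ 0.0084 -0.0431]
[ 0.0053 -0.0373]
```

View pics/c3.png

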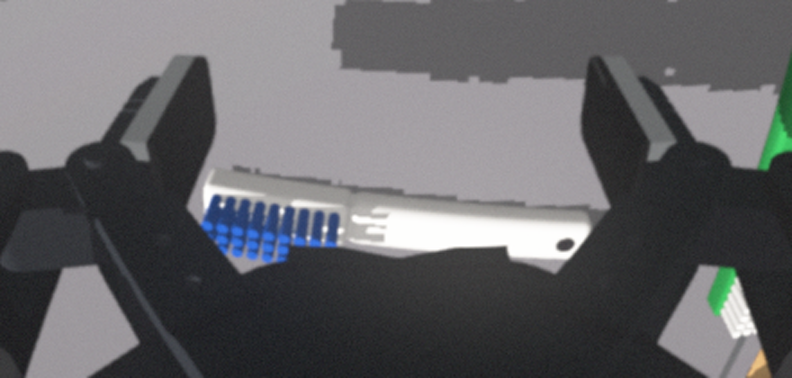

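The crop shows the fully open fingertips sit well behind the TCP, so they passed over the brush without moving it. The brush is still at (213–430, ~390). I'll raise the tool, go back, half-close the hand and descend by force.

Emit:
drive_tool:
  offset:
    - [0,0,-1]
    - [-0.4,0,0]
    - [-0.4,0,0]
    - [-0.4,0,0]
    - [-0.4,0,0]
    - [-0.4,0,0]
    - [-0.4,0,0]
    - [-0.4,0,0]
    - [-0.4,0,0]
    - [0,0,0]
  turn:
    - [0,0,0]
    - [0,0,0]
    - [0,0,0]
    - [0,0,0]
    - [0,0,0]
    - [0,0,0]
    - [0,0,0]
    - [0,0,0]
    - [0,0,0]
    - [0,0,0]
  hand: [1,1,1,0.5,0.5,0.5,0.5,0.5,0.5,0.5]

```text
time_s: 7.75
position: [0.5056, -0.1689, 0.0369]
tool_rot: [[0.995, 0.104, -0.0], [0.104, -0.995, 0.0], [-0.0, -0.0, -1.0]]
ft_force: [0.3, -0.0, 0.1]
grip_width: 0.0424
gripper_force: 0.0
```

Emit:
drive_tool:
  offset:
    - [0,0,0.25]
    - [0,0,0.25]
    - [0,0,0.1]
    - [0,0,0.05]
    - [0,0,0]
    - [0,0,0]
    - [0,0,0]
    - [0,0,0]
    - [0,0,0]
    - [0,0,0]
  turn:
    - [0,0,0]
    - [0,0,0]
    - [0,0,0]
    - [0,0,0]
    - [0,0,0]
    - [0,0,0]
    - [0,0,0]
    - [0,0,0]
    - [0,0,0]
    - [0,0,0]
  hand: [0.5,0.5,0.5,0.5,0.5,0.5,0.5,0.5,0.5,0.5]

```text
time_s: 9.0
position: [0.5062, -0.1689, 0.0107]
tool_rot: [[0.994, 0.105, -0.0], [0.105, -0.994, -0.0], [-0.0, 0.0, -1.0]]
ft_force: [-0.6, 1.0, 0.1]
grip_width: 0.0423
gripper_force: 0.0
```

Run:
```python
from h import *
s=observe();print(s["position"],mat(s["position"][:2]),s["ft_force"],s["grip_width"],camera_info("wrist")["world_to_cam"].tolist())
cv2.imwrite("pics/w4.png",get_image("wrist"))
```

```text
[ 0.5062 -0.1689  0.0107] [-0.0355 -0.1376] [-0.5749  0.9682  0.0523] 0.04232840032298641 [[0.10478890312079576, -0.9944938744985563, -0.0011042497870822532, -0.2196861210125062], [-0.9470976530032883, -0.10013338471040345, 0.3049251398984723, 0.4811021799891713], [-0.3033567560783919, -0.030906938562241117, -0.9523756820133044, 0.3451254607947806], [0.0, 0.0, 0.0, 1.0]]
```

View pics/w4.png

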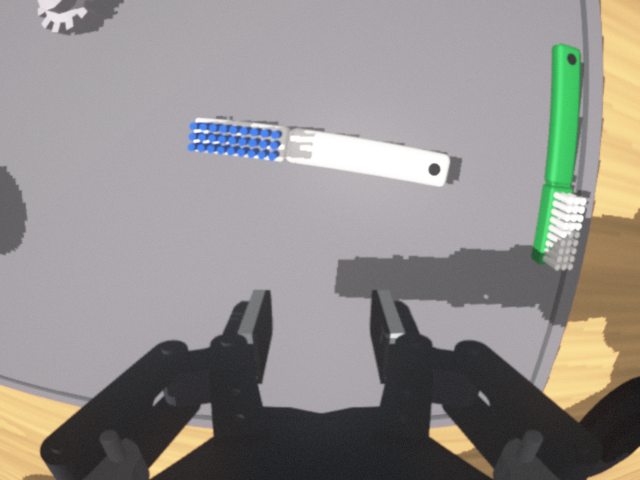

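```bash
cat >> h.py <<'E'
def tip(y,uvs):
    from scipy.optimize import least_squares
    c=camera_info("wrist");s=observe();R=s["tool_rot"]
    def proj(p):
        q=c["world_to_cam"][:3]@np.append(p,1);r=np.hypot(q[0],q[1]);return c["fx"]*np.arctan2(r,q[2])*q[:2]/r+[c["cx"],c["cy"]]
    return [least_squares(lambda v:proj(s["position"]+R@np.array([v[0],k*y,v[1]]))-uv,[0,-.02]).x for k,uv in zip((-1,1),uvs)]
E
python3 -c "
from h import *
print(tip(.0212,[(270,291),(374,291)]))"
```

```text
[array([ 0.0129, -0.0403]), array([ 0.0083, -0.031 ])]
```

Emit:
drive_tool:
  offset:
    - [0,0,0.15]
    - [0,0,0.15]
    - [0,0,0.15]
    - [0,0,0.05]
    - [0,0,0]
    - [0,0,0]
    - [0,0,0]
    - [0,0,0]
    - [0,0,0]
    - [0,0,0]
  turn:
    - [0,0,0]
    - [0,0,0]
    - [0,0,0]
    - [0,0,0]
    - [0,0,0]
    - [0,0,0]
    - [0,0,0]
    - [0,0,0]
    - [0,0,0]
    - [0,0,0]
  hand: [0.5,0.5,0.5,0.5,0.5,0.5,0.5,0.5,0.5,0.5]

```text
time_s: 10.3
position: [0.5063, -0.1688, -0.0092]
tool_rot: [[0.994, 0.105, 0.0], [0.105, -0.994, -0.0], [0.0, 0.0, -1.0]]
ft_force: [-0.7, 0.2, 0.9]
grip_width: 0.0428
gripper_force: 0.0
```

Emit:
drive_tool:
  offset:
    - [0,0,0.05]
    - [0,0,0]
    - [0,0,0.05]
    - [0,0,0]
    - [0,0,0.05]
    - [0,0,0]
    - [0,0,0]
    - [0,0,0]
    - [0,0,0]
    - [0,0,0]
  turn:
    - [0,0,0]
    - [0,0,0]
    - [0,0,0]
    - [0,0,0]
    - [0,0,0]
    - [0,0,0]
    - [0,0,0]
    - [0,0,0]
    - [0,0,0]
    - [0,0,0]
  hand: [0.5,0.5,0.5,0.5,0.5,0.5,0.5,0.5,0.5,0.5]

```text
time_s: 11.55
position: [0.5063, -0.1688, -0.0152]
tool_rot: [[0.994, 0.105, 0.0], [0.105, -0.994, -0.0], [0.0, 0.0, -1.0]]
ft_force: [-0.4, -0.3, -0.8]
grip_width: 0.0427
gripper_force: 0.0
```

Emit:
drive_tool:
  offset:
    - [0,0,0.05]
    - [0,0,0]
    - [0,0,0.05]
    - [0,0,0]
    - [0,0,0]
    - [0,0,0]
    - [0,0,0]
    - [0,0,0]
    - [0,0,0]
    - [0,0,0]
  turn:
    - [0,0,0]
    - [0,0,0]
    - [0,0,0]
    - [0,0,0]
    - [0,0,0]
    - [0,0,0]
    - [0,0,0]
    - [0,0,0]
    - [0,0,0]
    - [0,0,0]
  hand: [0.5,0.5,0.5,0.5,0.5,0.5,0.5,0.5,0.5,0.5]

```text
time_s: 12.8
position: [0.5063, -0.1688, -0.0193]
tool_rot: [[0.994, 0.105, 0.0], [0.105, -0.994, 0.0], [0.0, -0.0, -1.0]]
ft_force: [0.1, -0.3, -0.2]
grip_width: 0.0429
gripper_force: 0.0
```

Run:
```python
from h import *
s=observe();print(s["position"],s["ft_force"])
im=get_image("wrist");cv2.imwrite("pics/w5.png",im)
cv2.imwrite("pics/c5.png",cv2.resize(im[80:420,140:500],None,fx=1.7,fy=1.7,interpolation=cv2.INTER_CUBIC))
```

```text
[ 0.5063 -0.1688 -0.0193] [ 0.1473 -0.3122 -0.2262]
```

View pics/c5.png

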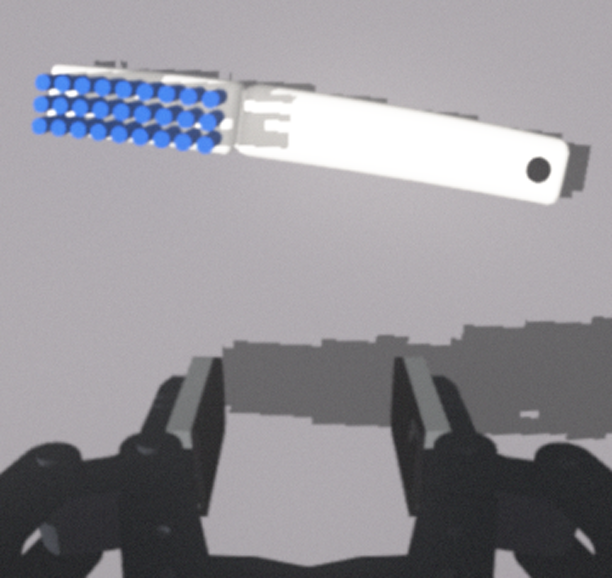

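The crop shows the finger shadow starting almost at the fingertips, so the tips are about 8 mm above the mat. I'll go down 5 mm and start the push.

Emit:
drive_tool:
  offset:
    - [0,0,0.05]
    - [0,0,0.05]
    - [0,0,0.02]
    - [0.4,0,0]
    - [0.4,0,0]
    - [0.15,0,0]
    - [0.15,0,0]
    - [0.15,0,0]
    - [0.15,0,0]
    - [0.1,0,0]
  turn:
    - [0,0,0]
    - [0,0,0]
    - [0,0,0]
    - [0,0,0]
    - [0,0,0]
    - [0,0,0]
    - [0,0,0]
    - [0,0,0]
    - [0,0,0]
    - [0,0,0]
  hand: [0.5,0.5,0.5,0.5,0.5,0.5,0.5,0.5,0.5,0.5]

```text
time_s: 14.1
position: [0.5662, -0.1625, -0.0241]
tool_rot: [[0.994, 0.105, -0.0], [0.105, -0.994, -0.0], [-0.0, -0.0, -1.0]]
ft_force: [-1.1, 0.1, -0.2]
grip_width: 0.0424
gripper_force: 0.2
```

```bash
cat >> h.py <<'E'
def brush(name="wrist",roi=(120,0,520,440),show=True):
    c=camera_info(name);im=get_image(name);H,S,V=cv2.split(cv2.cvtColor(im,cv2.COLOR_BGR2HSV))
    f=castw if name=="wrist" else (lambda u,z,c:cast(name,u,z,c))
    out={}
    for k,m,z in(("white",(V>185)&(S<40),.016),("blue",(H>100)&(H<128)&(S>130)&(V>90),.030)):
        m=cv2.morphologyEx(m.astype(np.uint8),cv2.MORPH_CLOSE,np.ones((5,5)));k0=np.zeros_like(m);x0,y0,x1,y1=roi;k0[y0:y1,x0:x1]=m[y0:y1,x0:x1]
        cs=cv2.findContours(k0,0,2)[0]
        if not cs: continue
        q=max(cs,key=cv2.contourArea)[:,0]
        P=np.array([mat(f(u,z,c)) for u in q]).astype(np.float32)*1000
        r=cv2.minAreaRect(P);b=cv2.boxPoints(r);e=[b[1]-b[0],b[2]-b[1]];L=max(e,key=np.linalg.norm)
        a=np.degrees(np.arctan2(-L[0],L[1]));a=(a+90)%180-90
        out[k]=(np.round(r[0],1),np.round(sorted(r[1]),1),round(float(a),1));
    s=observe();print(name,out,"tcp",mat(s["position"][:2]),s["position"][2],s["ft_force"],s["time_s"]);return im
E
python3 -c "
from h import *
cv2.imwrite('pics/w6.png',brush());brush('top',(340,150,420,225))"
```

```text
wrist {'white': (array([  48.3, -134.9]), array([ 24.2, 118.7]), 1.4), 'blue': (array([ 45.4, -98.4]), array([17.2, 39.1]), 0.0)} tcp [ 0.0252 -0.1375] -0.024042270029120336 [0.2135 0.0228 0.1902] 14.15
top {'white': (array([ 25.3, -53.1]), array([0., 0.]), 0.0)} tcp [ 0.0248 -0.1375] -0.02411130645995415 [-0.276  -0.5195  0.4041] 14.2
```

The brush is now moving and squared to the edge. I'll keep pushing.

Emit:
drive_tool:
  offset:
    - [0.15,0,0]
    - [0.2,0,0]
    - [0.2,0,0]
    - [0.2,0,0]
    - [0.2,0,0]
    - [0.2,0,0]
    - [0.2,0,0]
    - [0.2,0,0]
    - [0.2,0,0]
    - [0.15,0,0]
  turn:
    - [0,0,0]
    - [0,0,0]
    - [0,0,0]
    - [0,0,0]
    - [0,0,0]
    - [0,0,0]
    - [0,0,0]
    - [0,0,0]
    - [0,0,0]
    - [0,0,0]
  hand: [0.5,0.5,0.5,0.5,0.5,0.5,0.5,0.5,0.5,0.5]

```text
time_s: 15.45
position: [0.642, -0.1545, -0.0241]
tool_rot: [[0.994, 0.105, 0.0], [0.105, -0.994, 0.0], [0.0, -0.0, -1.0]]
ft_force: [-0.5, 0.1, 0.3]
grip_width: 0.0424
gripper_force: 0.2
```

```bash
python3 -c "
from h import *
cv2.imwrite('pics/w7.png',brush())"
```

```text
wrist {'white': (array([ 121.3, -134.8]), array([ 16.6, 118.6]), -0.2), 'blue': (array([121.7, -98.2]), array([17.1, 39.2]), -0.3)} tcp [ 0.1016 -0.1373] -0.0240969605924476 [ 0.102   0.7698 -0.5274] 15.5
```

Emit:
drive_tool:
  offset:
    - [0.15,0,0]
    - [0.1,0,0]
    - [0.1,0,0]
    - [0.05,0,0]
    - [0.025,0,0]
    - [0.025,0,0]
    - [0.025,0,0]
    - [0,0,0]
    - [0,0,0]
    - [0,0,0]
  turn:
    - [0,0,0]
    - [0,0,0]
    - [0,0,0]
    - [0,0,0]
    - [0,0,0]
    - [0,0,0]
    - [0,0,0]
    - [0,0,0]
    - [0,0,0]
    - [0,0,0]
  hand: [0.5,0.5,0.5,0.5,0.5,0.5,0.5,0.5,0.5,0.5]

```text
time_s: 16.75
position: [0.6604, -0.1526, -0.024]
tool_rot: [[0.994, 0.105, 0.0], [0.105, -0.994, -0.0], [0.0, 0.0, -1.0]]
ft_force: [0.1, -0.0, 0.8]
grip_width: 0.0426
gripper_force: 0.0
```

```bash
python3 -c "
from h import *
cv2.imwrite('pics/w8.png',brush())"
```

```text
wrist {'white': (array([ 139.3, -134.8]), array([ 17. , 118.6]), -0.5), 'blue': (array([140.6, -98. ]), array([17. , 38.8]), -0.8)} tcp [ 0.1195 -0.1373] -0.024052999980578284 [ 0.3072 -0.0399 -0.1062] 16.8
```

Emit:
drive_tool:
  offset:
    - [0.025,0,0]
    - [0,0,0]
    - [0.025,0,0]
    - [0,0,0]
    - [0,0,0]
    - [0,0,0]
    - [0,0,0]
    - [0,0,0]
    - [0,0,0]
    - [0,0,0]
  turn:
    - [0,0,0]
    - [0,0,0]
    - [0,0,0]
    - [0,0,0]
    - [0,0,0]
    - [0,0,0]
    - [0,0,0]
    - [0,0,0]
    - [0,0,0]
    - [0,0,0]
  hand: [0.5,0.5,0.5,0.5,0.5,0.5,0.5,0.5,0.5,0.5]

```text
time_s: 18.05
position: [0.6624, -0.1524, -0.0241]
tool_rot: [[0.994, 0.105, -0.0], [0.105, -0.994, -0.0], [-0.0, 0.0, -1.0]]
ft_force: [-0.2, 0.5, -0.5]
grip_width: 0.0425
gripper_force: 0.0
```

```bash
python3 -c "
from h import *
im=brush();cv2.imwrite('pics/w9.png',im)
c=camera_info('wrist')
g=cv2.cvtColor(im,cv2.COLOR_BGR2GRAY).astype(int)
for u in(240,360,400): print(u,[(v,g[v,u]) for v in range(120,320,3)])
for v in range(150,300,10): print(v,mat(castw((360,v),.016,c))[0].round(4),mat(castw((360,v),.03,c))[0].round(4))"
```

```text
wrist {'white': (array([ 141.4, -134.8]), array([ 16.5, 118.5]), 0.7), 'blue': (array([142.5, -98.2]), array([16.9, 39.3]), -0.5)} tcp [ 0.1215 -0.1373] -0.024072579489540266 [ 0.0485  0.1809 -0.4376] 18.1
240 [(120, np.int64(188)), (123, np.int64(193)), (126, np.int64(196)), (129, np.int64(197)), (132, np.int64(198)), (135, np.int64(195)), (138, np.int64(195)), (141, np.int64(196)), (144, np.int64(198)), (147, np.int64(204)), (150, np.int64(206)), (153, np.int64(205)), (156, np.int64(208)), (159, np.int64(211)), (162, np.int64(212)), (165, np.int64(212)), (168, np.int64(205)), (171, np.int64(194)), (174, np.int64(192)), (177, np.int64(190)), (180, np.int64(193)), (183, np.int64(198)), (186, np.int64(200)), (189, np.int64(198)), (192, np.int64(194)), (195, np.int64(193)), (198, np.int64(195)), (201, np.int64(195)), (204, np.int64(197)), (207, np.int64(189)), (210, np.int64(90)), (213, np.int64(90)), (216, np.int64(90)), (219, np.int64(91)), (222, np.int64(91)), (225, np.int64(96)), (228, np.int64(124)), (231, np.int64(152)), (234, np.int64(166)), (237, np.int64(162)), (240, np.int64(
[... 3072 characters left out ...]
(261, np.int64(252)), (264, np.int64(254)), (267, np.int64(254)), (270, np.int64(254)), (273, np.int64(254)), (276, np.int64(254)), (279, np.int64(254)), (282, np.int64(254)), (285, np.int64(253)), (288, np.int64(187)), (291, np.int64(165)), (294, np.int64(111)), (297, np.int64(111)), (300, np.int64(98)), (303, np.int64(74)), (306, np.int64(72)), (309, np.int64(70)), (312, np.int64(68)), (315, np.int64(67)), (318, np.int64(78))]
150 0.1889 0.19
160 0.1853 0.1868
170 0.1817 0.1836
180 0.1781 0.1804
190 0.1745 0.1771
200 0.1708 0.1738
210 0.1671 0.1705
220 0.1633 0.1671
230 0.1595 0.1637
240 0.1556 0.1602
250 0.1516 0.1567
260 0.1476 0.1531
270 0.1434 0.1494
280 0.1392 0.1456
290 0.1349 0.1418
```

Emit:
drive_tool:
  offset:
    - [0.025,0,0]
    - [0,0,0]
    - [0.025,0,0]
    - [0,0,0]
    - [0.025,0,0]
    - [0,0,0]
    - [0,0,0]
    - [0,0,0]
    - [0,0,0]
    - [0,0,0]
  turn:
    - [0,0,0]
    - [0,0,0]
    - [0,0,0]
    - [0,0,0]
    - [0,0,0]
    - [0,0,0]
    - [0,0,0]
    - [0,0,0]
    - [0,0,0]
    - [0,0,0]
  hand: [0.5,0.5,0.5,0.5,0.5,0.5,0.5,0.5,0.5,0.5]

```text
time_s: 19.35
position: [0.6654, -0.152, -0.0241]
tool_rot: [[0.994, 0.105, -0.0], [0.105, -0.994, -0.0], [-0.0, 0.0, -1.0]]
ft_force: [-0.2, -0.4, -0.4]
grip_width: 0.043
gripper_force: 0.0
```

Emit:
drive_tool:
  offset:
    - [0.025,0,0]
    - [0,0,0]
    - [0.025,0,0]
    - [0,0,0]
    - [0,0,0]
    - [0,0,0]
    - [0,0,0]
    - [0,0,0]
    - [0,0,0]
    - [0,0,0]
  turn:
    - [0,0,0]
    - [0,0,0]
    - [0,0,0]
    - [0,0,0]
    - [0,0,0]
    - [0,0,0]
    - [0,0,0]
    - [0,0,0]
    - [0,0,0]
    - [0,0,0]
  hand: [0.5,0.5,0.5,0.5,0.5,0.5,0.5,0.5,0.5,0.5]

```text
time_s: 20.6
position: [0.6674, -0.1518, -0.0241]
tool_rot: [[0.994, 0.105, 0.0], [0.105, -0.994, 0.0], [0.0, 0.0, -1.0]]
ft_force: [0.5, 0.6, 0.4]
grip_width: 0.0427
gripper_force: 0.0
```

```bash
python3 -c "
from h import *
im=brush();cv2.imwrite('pics/w10.png',im)
g=cv2.cvtColor(im,cv2.COLOR_BGR2GRAY).astype(int)
for u in(230,300,360,420): print(u,[(v,int(g[v,u])) for v in range(222,270,2)])"
```

```text
wrist {'white': (array([ 144.4, -154.9]), array([11.4, 78.4]), 1.1), 'blue': (array([146.9, -98.3]), array([15.8, 39.4]), -0.3)} tcp [ 0.1265 -0.1372] -0.024074154203179425 [-0.7602  0.1478 -0.072 ] 20.65
230 [(222, 89), (224, 87), (226, 87), (228, 88), (230, 86), (232, 88), (234, 90), (236, 91), (238, 90), (240, 97), (242, 123), (244, 148), (246, 154), (248, 163), (250, 162), (252, 163), (254, 163), (256, 159), (258, 163), (260, 162), (262, 164), (264, 158), (266, 131), (268, 79)]
300 [(222, 91), (224, 93), (226, 91), (228, 90), (230, 90), (232, 93), (234, 94), (236, 94), (238, 95), (240, 101), (242, 128), (244, 149), (246, 158), (248, 167), (250, 168), (252, 170), (254, 166), (256, 165), (258, 164), (260, 166), (262, 168), (264, 164), (266, 148), (268, 176)]
360 [(222, 92), (224, 94), (226, 92), (228, 95), (230, 94), (232, 96), (234, 93), (236, 97), (238, 96), (240, 103), (242, 130), (244, 156), (246, 161), (248, 168), (250, 171), (252, 169), (254, 172), (256, 168), (258, 170), (260, 168), (262, 168), (264, 167), (266, 168), (268, 251)]
420 [(222, 89), (224, 87), (226, 87), (228, 88), (230, 89), (232, 93), (234, 92), (236, 92), (238, 93), (240, 102), (242, 134), (244, 151), (246, 161), (248, 169), (250, 168), (252, 167), (254, 168), (256, 165), (258, 166), (260, 167), (262, 164), (264, 161), (266, 209), (268, 254)]
```

Emit:
drive_tool:
  offset:
    - [0.02,0,0]
    - [0,0,0]
    - [0.02,0,0]
    - [0,0,0]
    - [0,0,0]
    - [0,0,0]
    - [0,0,0]
    - [0,0,0]
    - [0,0,0]
    - [0,0,0]
  turn:
    - [0,0,0]
    - [0,0,0]
    - [0,0,0]
    - [0,0,0]
    - [0,0,0]
    - [0,0,0]
    - [0,0,0]
    - [0,0,0]
    - [0,0,0]
    - [0,0,0]
  hand: [0.5,0.5,0.5,0.5,0.5,0.5,0.5,0.5,0.5,0.5]

```text
time_s: 21.9
position: [0.6687, -0.1516, -0.0241]
tool_rot: [[0.994, 0.105, -0.001], [0.105, -0.994, 0.0], [-0.001, -0.0, -1.0]]
ft_force: [-5.8, -1.3, 1.4]
grip_width: 0.0427
gripper_force: 2.6
```

Contact with the edge is felt (-5.8 N). I'll back off, raise the tool and go behind the canister.

Emit:
drive_tool:
  offset:
    - [-0.5,0,0]
    - [-0.5,0,0]
    - [-0.5,0,-0.7]
    - [-0.5,0,-0.7]
    - [-0.46,-0.7,0]
    - [-0.46,-0.7,0]
    - [-0.46,-0.7,0]
    - [-0.46,-0.7,0]
    - [-0.46,-0.7,0]
    - [-0.46,-0.7,0]
  turn:
    - [0,0,0]
    - [0,0,0]
    - [0,0,0]
    - [0,0,0]
    - [0,0,0]
    - [0,0,0]
    - [0,0,0]
    - [0,0,0]
    - [0,0,0]
    - [0,0,0]
  hand: [0.5,0.5,0.5,0.5,0.5,0.5,0.5,0.5,0.5,0.5]

```text
time_s: 23.15
position: [0.4624, -0.0038, 0.0323]
tool_rot: [[0.995, 0.105, 0.003], [0.105, -0.995, -0.0], [0.003, 0.0, -1.0]]
ft_force: [0.6, 0.1, 0.4]
grip_width: 0.0427
gripper_force: 0.0
```

Emit:
drive_tool:
  offset:
    - [0,-0.7,0]
    - [0,-0.7,0]
    - [0,-0.7,0]
    - [0,-0.4,0]
    - [0,0,0]
    - [0,0,0]
    - [0,0,0]
    - [0,0,0]
    - [0,0,0]
    - [0,0,0]
  turn:
    - [0,0,0]
    - [0,0,0]
    - [0,0,0]
    - [0,0,0]
    - [0,0,0]
    - [0,0,0]
    - [0,0,0]
    - [0,0,0]
    - [0,0,0]
    - [0,0,0]
  hand: [0.5,0.5,0.5,0.5,0.5,0.5,0.5,0.5,0.5,0.5]

```text
time_s: 24.4
position: [0.4515, 0.0948, 0.0319]
tool_rot: [[0.994, 0.105, -0.0], [0.105, -0.994, 0.0], [-0.0, -0.0, -1.0]]
ft_force: [0.3, -0.5, 0.7]
grip_width: 0.0426
gripper_force: 0.0
```

Run:
```python
from h import *
s=observe();print(s["position"],mat(s["position"][:2]),s["ft_force"],s["time_s"])
t=get_image("top");w=get_image("wrist");sc=get_image("scene")
cv2.imwrite("pics/t11.png",t);cv2.imwrite("pics/w11.png",w)
cv2.imwrite("pics/p11.png",np.hstack([cv2.resize(w,(533,400)),cv2.resize(t[140:300,220:460],(267,178)).repeat(1,0) if 0 else cv2.copyMakeBorder(cv2.resize(t[140:300,220:460],(267,178)),0,222,0,0,cv2.BORDER_CONSTANT)]))
```

```text
[0.4515 0.0948 0.0319] [-0.0629  0.1303] [ 0.28   -0.5142  0.7115] 24.4
```

View pics/p11.png

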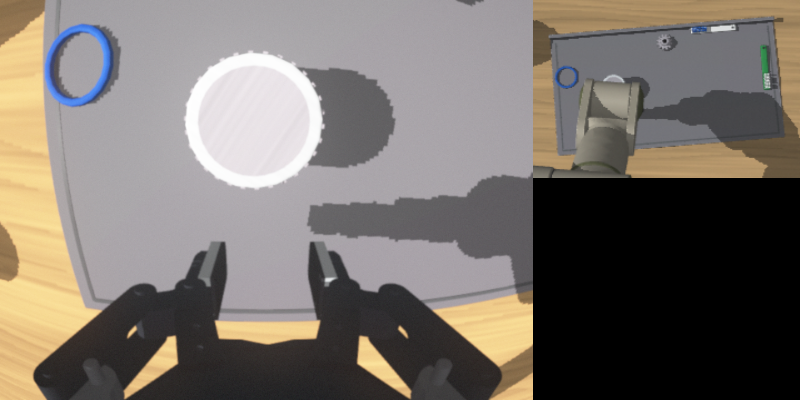

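The combined picture shows the brush flat along the edge and the canister lid centred at (305,144) in the wrist view. The fingers are centred at column 322, slightly to the right of it.

Run:
```python
from h import *
c=camera_info("wrist")
for uv in((305,144),(305,223),(224,144),(387,144)): print(mat(castw(uv,.066,c)))
```

```text
[0.0061 0.1375]
[-0.024   0.1377]
[0.0068 0.1679]
[0.0065 0.1072]
```

Emit:
drive_tool:
  offset:
    - [0,-0.18,0.3]
    - [0,0,0.3]
    - [0,0,0.2]
    - [0.3,0,0]
    - [0.2,0,0]
    - [0.1,0,0]
    - [0.1,0,0]
    - [0.1,0,0]
    - [0.1,0,0]
    - [0.1,0,0]
  turn:
    - [0,0,0]
    - [0,0,0]
    - [0,0,0]
    - [0,0,0]
    - [0,0,0]
    - [0,0,0]
    - [0,0,0]
    - [0,0,0]
    - [0,0,0]
    - [0,0,0]
  hand: [0.5,0.5,0.5,0.5,0.5,0.5,0.5,0.5,0.5,0.5]

```text
time_s: 25.8
position: [0.4903, 0.1063, -0.0001]
tool_rot: [[0.994, 0.105, -0.001], [0.105, -0.994, 0.0], [-0.001, -0.0, -1.0]]
ft_force: [-1.8, -0.7, 1.1]
grip_width: 0.0427
gripper_force: 1.0
```

```bash
cat >> h.py <<'E'
def can():
    s=observe();c=camera_info("wrist");im=get_image("wrist");H,S,V=cv2.split(cv2.cvtColor(im,cv2.COLOR_BGR2HSV))
    m=((V>200)&(S<45)).astype(np.uint8);m[:, :150]=0;m[:,500:]=0
    q=max(cv2.findContours(m,0,2)[0],key=cv2.contourArea)[:,0]
    P=np.array([mat(castw(u,.066,c)) for u in q]).astype(np.float32)*1000
    o,r=cv2.minEnclosingCircle(P)
    print("can",np.round(o,1),round(r,1),"x",P[:,0].min(),P[:,0].max(),"tcp",mat(s["position"][:2]),s["position"][2],s["ft_force"],s["time_s"]);return im
E
python3 -c "
from h import *
cv2.imwrite('pics/w12.png',can())"
```

```text
can [ 13.2 139.1] 31.6 x -12.934952 42.61614 tcp [-0.0231  0.1377] -0.00012600473928406353 [-1.7891 -0.7053  1.1352] 25.8
```

The canister is moving in the cradle at TCP + 36 mm, as predicted.

Emit:
drive_tool:
  offset:
    - [0.1,0,0]
    - [0.15,0,0]
    - [0.15,0,0]
    - [0.15,0,0]
    - [0.15,0,0]
    - [0.15,0,0]
    - [0.15,0,0]
    - [0.15,0,0]
    - [0.15,0,0]
    - [0.15,0,0]
  turn:
    - [0,0,0]
    - [0,0,0]
    - [0,0,0]
    - [0,0,0]
    - [0,0,0]
    - [0,0,0]
    - [0,0,0]
    - [0,0,0]
    - [0,0,0]
    - [0,0,0]
  hand: [0.5,0.5,0.5,0.5,0.5,0.5,0.5,0.5,0.5,0.5]

```text
time_s: 27.1
position: [0.5485, 0.1124, -0.0001]
tool_rot: [[0.994, 0.105, -0.0], [0.105, -0.994, 0.0], [-0.0, -0.0, -1.0]]
ft_force: [-1.3, 0.3, 0.1]
grip_width: 0.0425
gripper_force: 0.8
```

Emit:
drive_tool:
  offset:
    - [0.15,0,0]
    - [0.15,0,0]
    - [0.15,0,0]
    - [0.15,0,0]
    - [0.15,0,0]
    - [0.12,0,0]
    - [0.08,0,0]
    - [0.05,0,0]
    - [0.03,0,0]
    - [0,0,0]
  turn:
    - [0,0,0]
    - [0,0,0]
    - [0,0,0]
    - [0,0,0]
    - [0,0,0]
    - [0,0,0]
    - [0,0,0]
    - [0,0,0]
    - [0,0,0]
    - [0,0,0]
  hand: [0.5,0.5,0.5,0.5,0.5,0.5,0.5,0.5,0.5,0.5]

```text
time_s: 28.35
position: [0.5892, 0.1166, -0.0001]
tool_rot: [[0.994, 0.105, 0.0], [0.105, -0.994, 0.0], [0.0, 0.0, -1.0]]
ft_force: [-0.7, -0.3, 0.3]
grip_width: 0.0424
gripper_force: 0.6
```

```bash
python3 -c "
from h import *
cv2.imwrite('pics/w13.png',can())"
```

```text
can [112.  139.2] 31.2 x 87.226776 141.39058 tcp [0.0764 0.1378] -6.116693538317508e-05 [-0.6948 -0.2553  0.3247] 28.35
```

Emit:
drive_tool:
  offset:
    - [0.05,0,0]
    - [0.05,0,0]
    - [0.05,0,0]
    - [0.03,0,0]
    - [0.02,0,0]
    - [0,0,0]
    - [0,0,0]
    - [0,0,0]
    - [0,0,0]
    - [0,0,0]
  turn:
    - [0,0,0]
    - [0,0,0]
    - [0,0,0]
    - [0,0,0]
    - [0,0,0]
    - [0,0,0]
    - [0,0,0]
    - [0,0,0]
    - [0,0,0]
    - [0,0,0]
  hand: [0.5,0.5,0.5,0.5,0.5,0.5,0.5,0.5,0.5,0.5]

```text
time_s: 29.65
position: [0.5971, 0.1175, -0.0001]
tool_rot: [[0.994, 0.105, 0.0], [0.105, -0.994, 0.0], [0.0, -0.0, -1.0]]
ft_force: [-0.2, 0.3, 0.0]
grip_width: 0.0425
gripper_force: 0.5
```

Emit:
drive_tool:
  offset:
    - [0.02,0,0]
    - [0,0,0]
    - [0.02,0,0]
    - [0,0,0]
    - [0,0,0]
    - [0,0,0]
    - [0,0,0]
    - [0,0,0]
    - [0,0,0]
    - [0,0,0]
  turn:
    - [0,0,0]
    - [0,0,0]
    - [0,0,0]
    - [0,0,0]
    - [0,0,0]
    - [0,0,0]
    - [0,0,0]
    - [0,0,0]
    - [0,0,0]
    - [0,0,0]
  hand: [0.5,0.5,0.5,0.5,0.5,0.5,0.5,0.5,0.5,0.5]

```text
time_s: 30.9
position: [0.5987, 0.1176, -0.0001]
tool_rot: [[0.994, 0.105, 0.0], [0.105, -0.994, 0.0], [0.0, 0.0, -1.0]]
ft_force: [-0.8, -0.1, 0.1]
grip_width: 0.043
gripper_force: 0.6
```

Emit:
drive_tool:
  offset:
    - [0.02,0,0]
    - [0,0,0]
    - [0,0,0]
    - [0,0,0]
    - [0,0,0]
    - [0,0,0]
    - [0,0,0]
    - [0,0,0]
    - [0,0,0]
    - [0,0,0]
  turn:
    - [0,0,0]
    - [0,0,0]
    - [0,0,0]
    - [0,0,0]
    - [0,0,0]
    - [0,0,0]
    - [0,0,0]
    - [0,0,0]
    - [0,0,0]
    - [0,0,0]
  hand: [0.5,0.5,0.5,0.5,0.5,0.5,0.5,0.5,0.5,0.5]

```text
time_s: 32.15
position: [0.5995, 0.1177, -0.0001]
tool_rot: [[0.994, 0.105, 0.0], [0.105, -0.994, -0.0], [0.0, 0.0, -1.0]]
ft_force: [-1.1, -0.8, 1.2]
grip_width: 0.0426
gripper_force: 0.8
```

```bash
python3 -c "
from h import *
cv2.imwrite('pics/w14.png',can())"
```

```text
can [122.4 139.3] 31.1 x 97.08302 151.43059 tcp [0.0867 0.1378] -5.622673299422731e-05 [-1.0976 -0.8223  1.2192] 32.15
```

Emit:
drive_tool:
  offset:
    - [0.02,0,0]
    - [0,0,0]
    - [0.015,0,0]
    - [0,0,0]
    - [0,0,0]
    - [0,0,0]
    - [0,0,0]
    - [0,0,0]
    - [0,0,0]
    - [0,0,0]
  turn:
    - [0,0,0]
    - [0,0,0]
    - [0,0,0]
    - [0,0,0]
    - [0,0,0]
    - [0,0,0]
    - [0,0,0]
    - [0,0,0]
    - [0,0,0]
    - [0,0,0]
  hand: [0.5,0.5,0.5,0.5,0.5,0.5,0.5,0.5,0.5,0.5]

```text
time_s: 33.45
position: [0.6002, 0.1178, -0.0002]
tool_rot: [[0.994, 0.105, -0.002], [0.105, -0.994, -0.0], [-0.002, -0.0, -1.0]]
ft_force: [-4.8, 0.1, 2.6]
grip_width: 0.0425
gripper_force: 2.4
```

The canister is against the edge (-4.8 N). I'll back off and lift clear.

Emit:
drive_tool:
  offset:
    - [-0.05,0,0]
    - [-0.3,0,0]
    - [-0.6,0,0]
    - [-0.6,0,0]
    - [-0.6,0,0]
    - [-0.6,0,-0.5]
    - [-0.6,0,-0.8]
    - [-0.5,0,-0.8]
    - [0,0,0]
    - [0,0,0]
  turn:
    - [0,0,0]
    - [0,0,0]
    - [0,0,0]
    - [0,0,0]
    - [0,0,0]
    - [0,0,0]
    - [0,0,0]
    - [0,0,0]
    - [0,0,0]
    - [0,0,0]
  hand: [0.5,0.5,0.5,0.5,0.5,0.5,0.5,0.5,0.5,0.5]

```text
time_s: 34.7
position: [0.4477, 0.1017, 0.0835]
tool_rot: [[0.994, 0.105, 0.0], [0.105, -0.994, 0.0], [0.0, 0.0, -1.0]]
ft_force: [-0.1, -0.3, 0.2]
grip_width: 0.0431
gripper_force: 0.0
```

Run:
```python
from h import *
can();brush("top",(340,150,420,190))
t=get_image("top");cv2.imwrite("pics/t15.png",t);a=cv2.imread("pics/top0.png")
H,S,V=cv2.split(cv2.cvtColor(t,cv2.COLOR_BGR2HSV));p=blob(((V>150)&(S<50)).astype(np.uint8),(265,150,310,200))
o,r=cv2.minEnclosingCircle(p);print("can top",o,r,mat(cast("top",o,.066)))
# bystanders: local shift
for n,(x0,y0,x1,y1) in dict(coup=(328,166,350,190),ring=(238,196,262,222),green=(422,178,440,224)).items():
    tm=a[y0:y1,x0:x1];m=cv2.matchTemplate(t[y0-6:y1+6,x0-6:x1+6],tm,cv2.TM_CCOEFF_NORMED);print(n,np.array(cv2.minMaxLoc(m)[3])-6,m.max())
```

```text
Traceback (most recent call last):
  File "h.py", line 40, in can
    q=max(cv2.findContours(m,0,2)[0],key=cv2.contourArea)[:,0]
      ~~~^^^^^^^^^^^^^^^^^^^^^^^^^^^^^^^^^^^^^^^^^^^^^^^^
ValueError: max() iterable argument is empty
```

Run:
```python
from h import *
brush("top",(340,150,420,190))
t=get_image("top");cv2.imwrite("pics/t15.png",t);a=cv2.imread("pics/top0.png")
H,S,V=cv2.split(cv2.cvtColor(t,cv2.COLOR_BGR2HSV));p=blob(((V>150)&(S<50)).astype(np.uint8),(265,150,310,200))
o,r=cv2.minEnclosingCircle(p);print("can top",o,r,mat(cast("top",o,.066)))
for n,(x0,y0,x1,y1) in dict(coup=(328,166,350,190),ring=(238,196,262,222),green=(422,178,440,224)).items():
    tm=a[y0:y1,x0:x1];m=cv2.matchTemplate(t[y0-6:y1+6,x0-6:x1+6],tm,cv2.TM_CCOEFF_NORMED);print(n,np.array(cv2.minMaxLoc(m)[3])-6,m.max())
```

```text
top {'white': (array([ 142.9, -162.4]), array([13.3, 62.6]), 0.2), 'blue': (array([142. , -97.8]), array([12. , 35.3]), -4.6)} tcp [-0.0659  0.1375] 0.08298723788199283 [ 0.1687 -0.0355  0.2321] 34.8
can top (288.0, 178.0) 11.180439949035645 [0.1178 0.1406]
coup [0 0] 0.9989659
ring [0 0] 0.9709417
green [0 0] 0.9824712
```

```bash
python3 -c "
from rig import env
print(env.close_job())"
```

```text
the job is handed in; nothing more can be done
None
```

The canister and the white brush were pushed up to the raised edge and the job was handed in at about 35 s. I felt contact on both, the last top view put them at 118 mm and 142–143 mm, and the coupling, ring and green brush had not moved; no verdict was returned.

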